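# Change the portion on the bar dispenser and confirm it with the supervisor's key

### The job

Change the pour on the bar's portion dispenser: turn the knurled sleeve clockwise to the fifth line of its scale (the lines grow longer from the first to the eighth), then take the supervisor's key, the one with the plain rectangular bow, from the key block, push it fully home in the dispenser's lock without forcing it past the sticky pins (rock it a little where it catches), and turn it a quarter turn clockwise to its stop, so that the dispenser takes over the new setting. The lock springs back, so finish still holding the key turned, and leave the other keys and the rest of the bar where they are.

Things in the scene. Friction and masses are not known exactly. Their poses are not given: they have to be found in the camera images.
- dispenser: portion dispenser, fixed: brass box with a flat steel deck, 192 (x) x 252 (y) mm, deck 115 mm above the worktop. Origin on the worktop under the box's middle; -x is the front (spout and drip tray reach to x = -178 mm, below the deck). On the deck: sleeve axis at (-36, +65) mm, lock axis at (-36, -65) mm; behind x = +34 mm a valve housing rises 34 mm, its fittings 54 mm
- portion_sleeve (a joint): angle of the portion sleeve (rad), growing clockwise seen from above. Eight detents 0.524 rad apart: 0 is the first (shortest) line, 2.094 the fifth, 3.665 the eighth. Starts at the first to third line. Let go between two lines it snaps to the nearer one; turning it takes 0.1 to 0.15 N m
- sleeve_grip (a point): on the sleeve's axis, 30 mm above the deck. Knurled brass grip, 45 mm across, 9 to 42 mm above the deck; under it a 55 mm skirt with a dark nose pointing at the lines; a dark line on its top points the same way; a fixed 18 mm spindle stands out to 49 mm. At the first line the nose points 105 degrees anticlockwise of the dispenser's +x (left), then 30 degrees further clockwise per line
- lock (a joint): turn of the lock's steel plug (rad), growing clockwise seen from above: 0 at rest, stop at 1.571. A spring turns it back, 0.035 N m at rest to 0.115 N m at the stop. The key has about 0.1 rad of play in it
- keyway (a point): mouth of the keyway, 1.5 mm above the deck, turns with the plug. Slot 17.2 mm along y, 6.4 mm along x, 35 mm deep, bevelled; at rest along the dispenser's y. Two sticky pins (held by 3 N friction) stand 5.2 to 5.8 mm out of its ends, 11 mm down at +y, 20 mm down at -y: the blade's tip can catch on them. Shift the key 2 to 3 mm away from the pin, and its taper pushes the pin aside at 10 to 15 N
- super_key: supervisor's key, upright, blade down in the key block. Origin at the shoulder between blade and bow. Bow: black, rectangular, 10 mm (x) x 34 mm (y), z = 0 to +36 mm. Blade: steel, 5 mm (x) x 14 mm (y), z = 0 to -30 mm, its last 5.5 mm tapering to 3 x 7 mm. Fits either way round. Fully home, its shoulder sits on the plug's face (origin at point keyway). 40 to 65 g
- key_block: dark wooden key block, fixed, 64 (x) x 172 (y) x 36 mm, origin in the middle of its underside. Three slots in a row along y at -55, 0 and +55 mm hold the three keys in any order, shoulders on its top, the bows' broad sides facing x
- round_key: another key, with a round bow 36 mm in diameter and 9 mm thick: leave it in the block. Origin at its shoulder
- tee_key: another key, with a T-shaped bow 46 mm wide and 37 mm high: leave it in the block. Origin at its shoulder
- tumbler: brass tumbler, 67 mm across, 74 mm high, on the drip tray under the spout. Origin in the middle of its underside
- jigger: double-cone brass jigger, 47 mm across, 86 mm high, near the front edge of the worktop. Origin in the middle of its underside
- salt_cellar: white marble salt cellar, 68 mm across, 34 mm high, between the dispenser and the ice bucket. Origin in the middle of its underside
- lime: lime, 57 mm long, 45 mm high, at the front left corner of the worktop
- lemon: lemon, 76 mm long, 55 mm high, near the front edge to the right of the key block
- tin: small lidded tin, 62 mm across, 70 mm high, behind the key block. Origin in the middle of its underside

How it is judged:
On the way, in this order (a step that is already met when the one before it is completed fails the run):
1. the portion sleeve stands at the fifth line and the fingers have let go of it (value of joint portion_sleeve between 1.944 and 2.244 rad and contact force between the fingers and portion_sleeve below 0.5 N), for 0.3 s.
2. the supervisor's key is fully home in the lock, not yet turned (z of super_key in the frame of keyway below 0.004 m and horizontal distance between super_key and keyway below 0.004 m and angle between the z axis of super_key and the z axis of keyway, either way round below 0.12 rad and value of joint lock below 0.35 rad), for 0.1 s.
At the end, for the whole second after the job is handed in: the lock is held turned by at least 1.40 rad (stop at 1.571) by the key in the fingers (pinched with more than 2 N), the key home within 4 mm and upright within 0.12 rad, and the portion sleeve at the fifth line (2.094 rad, within 0.15) (value of joint lock above 1.4 rad and z of super_key in the frame of keyway below 0.004 m and horizontal distance between super_key and keyway below 0.004 m and angle between the z axis of super_key and the z axis of keyway, either way round below 0.12 rad and contact force between the fingers and super_key above 2 N and value of joint portion_sleeve between 1.944 and 2.244 rad and velocity of joint lock below 0.1 rad/s); the arm keeps its last pose, push and grip.
It fails at once if the key is forced: pressed on the lock with more than 60 N before it turns (contact force between super_key and dispenser above 60 N and value of joint lock below 0.2 rad).
It fails at once if another key is taken out or knocked over (moved more than 15 mm) (distance of any of round_key, tee_key from where it was at the start of the episode above 0.015 m).
It fails at once if a bystander is pushed more than 30 mm (distance of any of tumbler, jigger, salt_cellar, tin, lime, lemon from where it was at the start of the episode above 0.03 m).
It also fails if it takes over 72 s, if anything falls off the work surface, if the arm or the gripper's body presses on something with over 40 N, if the wrist force passes 120 N, or if a joint passes its speed limit or range.

### The arm

A 6-joint arm with a two-finger parallel gripper is mounted at the origin on a cart in front of the work surface, level with it; the furniture and walls round the work are solid. World frame = base frame: x ahead of the robot, y to its left, z up, the work surface at z = 0. Lengths are in m, angles in rad, forces in N, time in s.
With the tool pointing down it reaches from about 0.25 to 0.85 m from the base axis. Payload 12.5 kg.
Tool frame: the origin (TCP) lies at the very end of the fingers, on their centre line; the grasp point (between the pads) lies 19 mm behind it; z points along the fingers, y is the direction in which the jaws open and shut (so a half turn about z gives the same grasp; the last joint's range is limited). The gripper opens to 93 mm and grips with 3 to 60 N. Pads are 15 mm wide; open, the fingers measure 128 mm over their backs; the gripper's body (75 mm by 188 mm) begins 65 mm behind the grasp point.
Start: joints at [-1.257, 0.351, 1.652, -0, 1.139, -0.085], TCP at [0.214, -0.507, 0.183] pointing down, gripper open.
Joint ranges: [-2.75, 2.75], [-0.79, 2.1], [0.01, 2.65], [-1.57, 4.71], [0.07, 3.14], [-2.87, 2.87]. Speed limits (rad/s): [2.22, 2.22, 2.79, 3.14, 3.14, 3.14].

### API

Orientations are given as [roll, pitch, yaw] about the fixed x, y, z axes, in that order (R = Rz(yaw) Ry(pitch) Rx(roll)).
In Python, from station import goto, move_linear, set_joints, open_gripper, close, sleep, ik, get_state, grab_frame, MotionError, hand_in gives the robot as it stands. Calls block until the motion is done:
- goto(position, orientation): joint-space move of the TCP to a pose.
- move_linear(position, ori=None, rate=0.15): straight line of the TCP; ori=None keeps the orientation; rate is the mean speed in m/s.
- set_joints(angles): joint-space move.
- open_gripper() and close(): open the fingers fully, or close them until they stop; the grip force is fixed at half the most.
- sleep(seconds).
- ik(position, orientation): joint angles nearest the present ones, or None.
- get_state(): the state.
- grab_frame(name): name is "scene" or "side" or "wrist"; returns a dict with "image" (480x640x3 uint8, red, green, blue), "fovy" (degrees; the focal length in pixels is half the picture's height over the tangent of half this angle, whatever the lens; pixels are square), "cx", "cy" (the principal point, pixels), "rvec" (rotation vector, rad) and "tvec" (3), from world to camera coordinates, as OpenCV has them; the wrist camera has in their place "mount" (4x4, takes a point from camera to tool coordinates, whose origin is the TCP and whose axes are the flange's). Camera axes: x right, y down, z forward; pixel columns grow to the right and rows downward; lengths in m; the calibration is good to about 2 mm. The wrist camera is an equidistant fisheye: a pixel r from the principal point sees the ray r / f radians off the axis. A picture is of the moment at which its call begins: read the wrist's pose just before it. There is no depth.
A pose or a line that the arm cannot do raises MotionError and nothing moves.
- hand_in(): hands the job in, once; it reports no verdict.
The state is a dict: "clock": time; "joints": joint angles; "qvel": joint speeds; "joint_efforts": joint torques, N m; "eef_pos": TCP position; "tcp_rot": TCP orientation; "ft_force": force on the tool from outside, world axes, zero at the start; "ft_torque": the same for the moment, N m; "width": opening from 0.0 (shut) to 1.0 (fully open).
Only numpy, scipy, OpenCV 4.12 (cv2) and the standard library are available. Lean on these libraries where they do the work, as an engineer would, in place of code of your own. Each camera call takes 0.05 s, during which the arm holds its last target.

## Working session

There is one attempt and no reset: what is moved stays moved. The work goes in short steps, each a Python script; the robot and the scene stay as the last script left them, time stands still between calls to the robot, and variables do not carry over. Pictures are saved under pics/ and viewed, and the job is handed in when it is done.

```bash
ls; mkdir -p pics; python3 - <<'E'
from station import *
import cv2
print(get_state())
for n in ("scene","side","wrist"):
    f=grab_frame(n); cv2.imwrite(f"pics/a_{n}.png",f["image"][:,:,::-1])
    print(n,{k:v for k,v in f.items() if k!="image"})
E
```

```text
pics
{'clock': 0.0, 'joints': array([-1.25662787e+00,  3.51215020e-01,  1.65242122e+00,  3.65391593e-05,
        1.13910342e+00, -8.45938713e-02]), 'qvel': array([-0.00039985, -0.00013301, -0.00012444,  0.00098951,  0.00088464,
        0.00051086]), 'joint_efforts': array([ 1.13871854e-03, -4.97317135e+01, -2.85250890e+01,  6.99410588e-02,
        2.57200026e-02, -9.87808039e-05]), 'eef_pos': array([ 0.21347004, -0.50646609,  0.18211417]), 'tcp_rot': array([-3.14045255e+00, -1.29964791e-04,  3.98746951e-01]), 'ft_force': array([ 0.05239322, -0.70223653, -0.19756167]), 'ft_torque': array([-0.06160426,  0.00467512,  0.03082196]), 'width': 0.9955463234382248}
scene {'fovy': 57.99497476315007, 'cx': 312.9704981652801, 'cy': 236.71186884851917, 'rvec': array([ 2.39606439, -0.68828932,  0.24357751]), 'tvec': array([-0.44269335,  0.31674845,  1.08518851])}
side {'fovy': 44.40026090790024, 'cx': 304.61390987029716, 'cy': 244.88204994510437, 'rvec': array([ 1.48388172, -1.74538212,  0.97088567]), 'tvec': array([0.09803121, 0.35067876, 1.04928246])}
wrist {'fovy': 65.70646984690485, 'cx': 315.17076423255594, 'cy': 238.87553695629154, 'mount': array([[ 2.18134573e-04, -9.58720021e-01, -2.84351674e-01,
         7.84607469e-02],
       [ 9.99999831e-01,  3.62129104e-04, -4.53824955e-04,
         1.08927722e-03],
       [ 5.38063087e-04, -2.84351527e-01,  9.58719938e-01,
        -2.01533613e-01],
       [ 0.00000000e+00,  0.00000000e+00,  0.00000000e+00,
         1.00000000e+00]])}
```

View pics/a_scene.png

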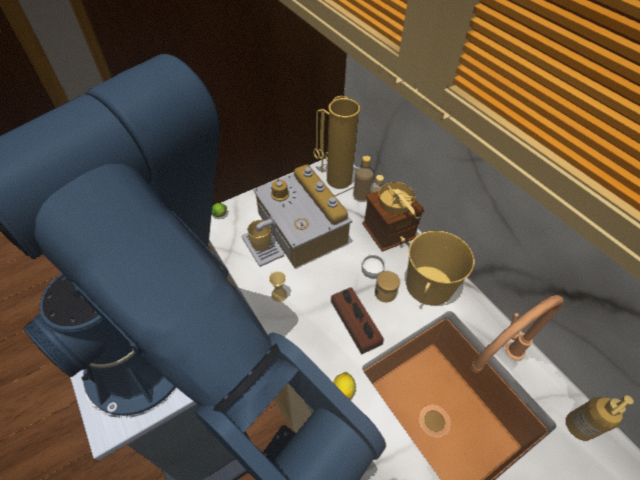

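View pics/a_side.png

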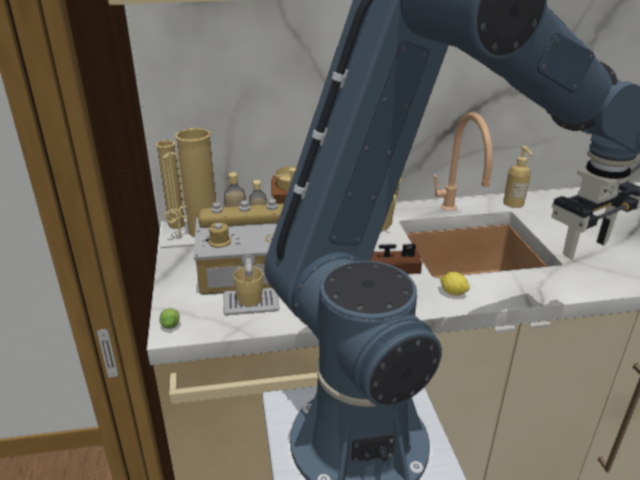

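View pics/a_wrist.png

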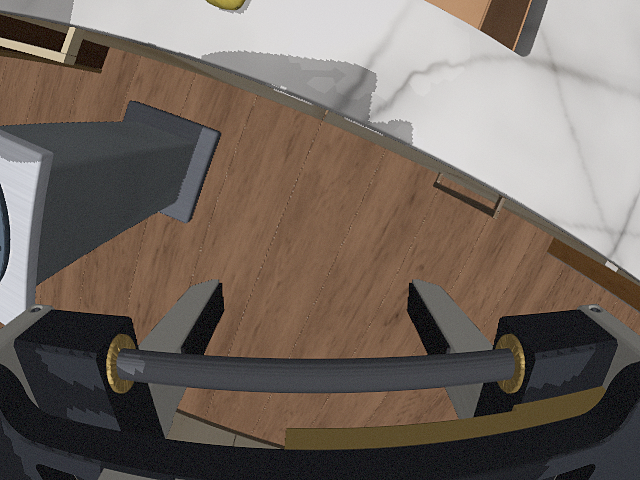

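```bash
cat > h.py <<'E'
from station import *
import numpy as np, cv2
from scipy.spatial.transform import Rotation as Rn
def T(s):
    M=np.eye(4);M[:3,:3]=Rn.from_euler('xyz',s["tcp_rot"]).as_matrix();M[:3,3]=s["eef_pos"];return M
def cam(name):
    """returns dict w/ image, C (world cam->world 4x4), kind"""
    s=get_state(); f=grab_frame(name)
    f["foc"]=240/np.tan(np.radians(f["fovy"])/2)
    if name=="wrist": f["C"]=T(s)@f["mount"]
    else:
        R=cv2.Rodrigues(f["rvec"])[0]; C=np.eye(4);C[:3,:3]=R.T;C[:3,3]=-R.T@f["tvec"];f["C"]=C
    f["fish"]=name=="wrist"
    return f
def ray(f,u,v):
    d=np.array([u-f["cx"],v-f["cy"]])/f["foc"]
    if f["fish"]:
        r=np.hypot(*d); k=np.sin(r)/r if r>1e-9 else 1; d3=np.array([d[0]*k,d[1]*k,np.cos(r)])
    else: d3=np.array([d[0],d[1],1.])
    return f["C"][:3,3],f["C"][:3,:3]@d3
def onplane(f,u,v,z):
    o,d=ray(f,u,v); return o+d*(z-o[2])/d[2]
def proj(f,p):
    q=np.linalg.inv(f["C"])@np.append(p,1); q=q[:3]
    if f["fish"]:
        r=np.hypot(q[0],q[1]); t=np.arctan2(r,q[2]); k=t/r*f["foc"]
        return np.array([f["cx"]+q[0]*k,f["cy"]+q[1]*k])
    return np.array([f["cx"]+f["foc"]*q[0]/q[2],f["cy"]+f["foc"]*q[1]/q[2]])
def save(f,name,crop=None,k=1):
    im=f["image"][:,:,::-1]
    if crop: u0,v0,u1,v1=crop; im=im[v0:v1,u0:u1]
    if k!=1: im=cv2.resize(im,None,fx=k,fy=k,interpolation=cv2.INTER_CUBIC)
    cv2.imwrite(f"pics/{name}.png",im)
import pickle
def dump(f,n): pickle.dump(f,open(n+".pkl","wb"))
def load(n): return pickle.load(open(n+".pkl","rb"))
E
python3 - <<'E'
from h import *
f=cam("scene");save(f,"b1",(200,150,400,300),4)
for n,u,v,z in [("lock",302,224,.117),("sleeve",280,185,.16),("keyA",349,296,.05),("keyB",366,325,.05),("jig",278,280,.06),("lemon",345,385,.03),("tin",387,285,.06),("salt",373,265,.03),("deckL",257,187,.115),("deckF",285,262,.115),("deckR",349,223,.115),("lime",219,210,.02)]:
    print(n,onplane(f,u,v,z).round(3))
E
```

```text
lock [0.539 0.084 0.117]
sleeve [0.543 0.212 0.16 ]
keyA [ 0.544 -0.146  0.05 ]
keyB [ 0.532 -0.238  0.05 ]
jig [ 0.406 -0.009  0.06 ]
lemon [ 0.404 -0.33   0.03 ]
tin [ 0.645 -0.177  0.06 ]
salt [ 0.668 -0.091  0.03 ]
deckL [0.499 0.281 0.115]
deckF [ 0.434 -0.002  0.115]
deckR [0.654 0.018 0.115]
lime [0.385 0.343 0.02 ]
```

View pics/b1.png

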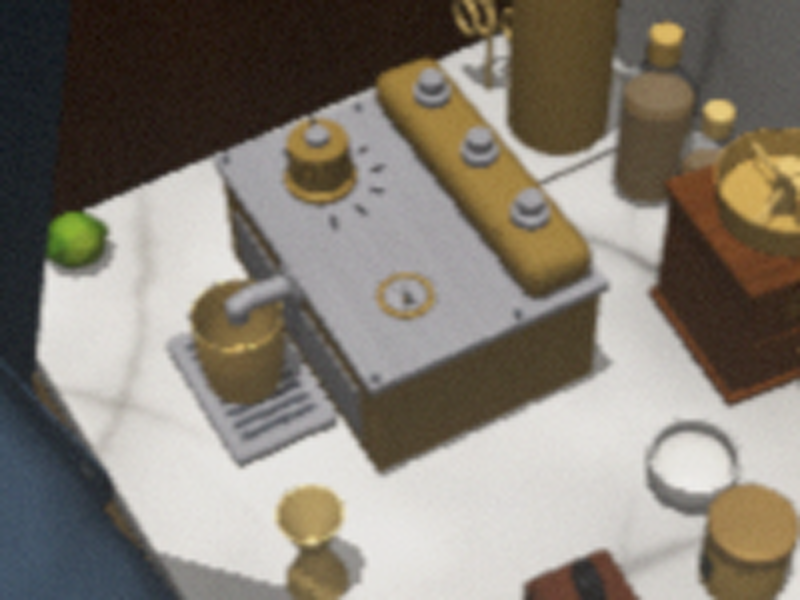

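```bash
python3 - <<'E'
from h import *
p=[0.43,-0.19,0.30]
goto(p,[np.pi,0,0]);sleep(.3)
f=cam("wrist");dump(f,"kb");save(f,"kb")
goto([0.43,0.14,0.32],[np.pi,0,0]);sleep(.3)
f=cam("wrist");dump(f,"dk");save(f,"dk")
s=get_state();print(s["clock"],s["joints"],s["eef_pos"])
E
```

```text
3.6333 [ 2.10854933e-01  5.05759636e-02  1.68473794e+00 -1.83784077e-05
  1.40631878e+00  1.78237693e+00] [0.4301514  0.13961543 0.31996812]
```

View pics/kb.png

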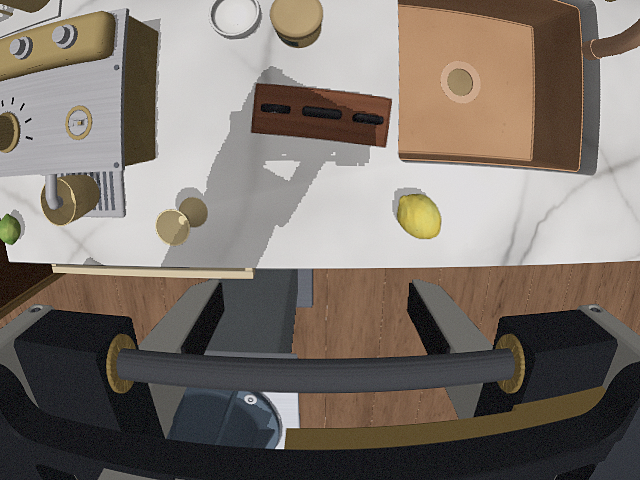

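View pics/dk.png

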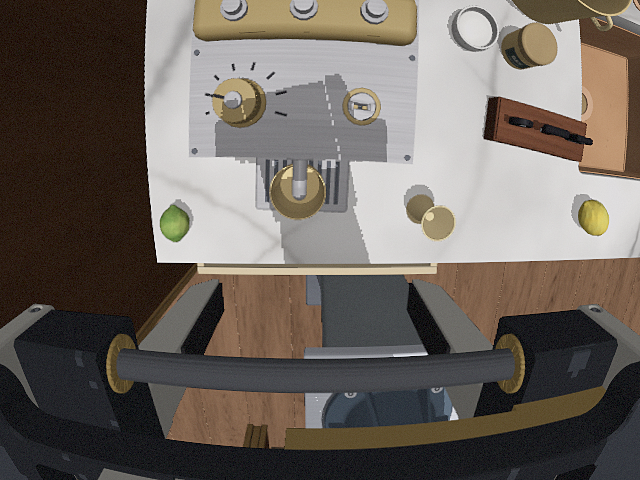

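```bash
python3 - <<'E'
from h import *
save(load("dk"),"dkz",(185,40,315,140),6); save(load("dk"),"lkz",(330,70,430,145),8)
save(load("kb"),"kbz",(240,70,400,160),5)
E
```

```text
(no output)
```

View pics/dkz.png

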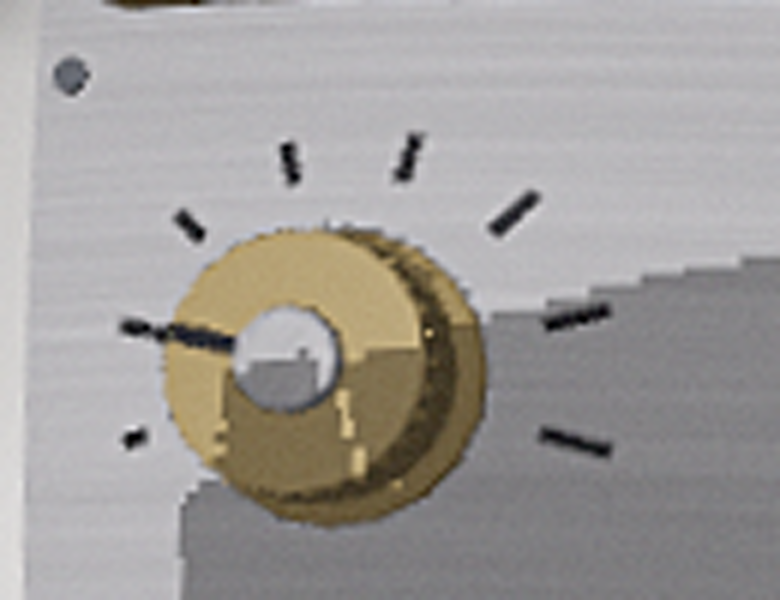

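View pics/lkz.png

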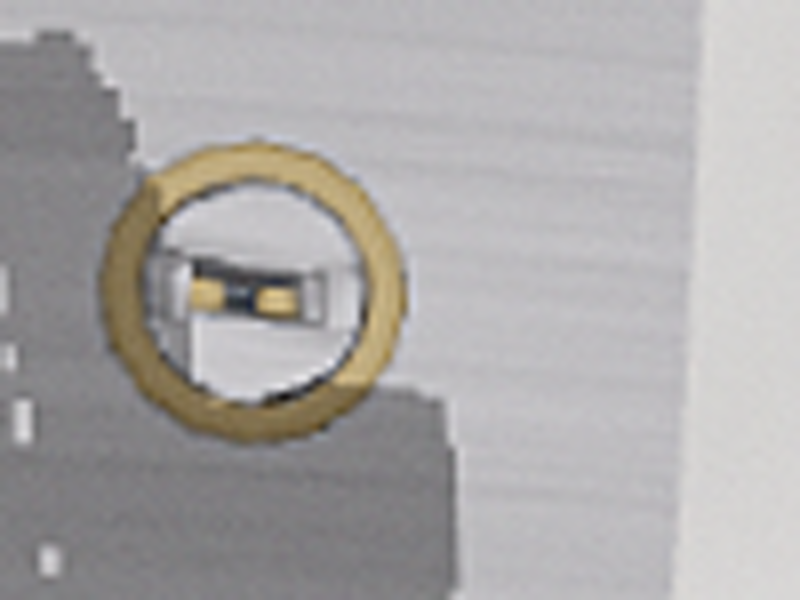

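View pics/kbz.png

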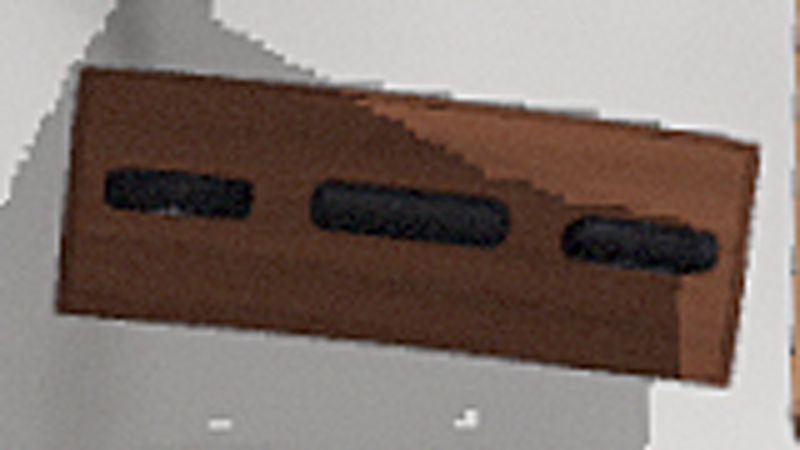

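```bash
python3 - <<'E'
from h import *
save(load("dk"),"kz2",(480,85,600,165),6)
f=cam("side");dump(f,"sd");save(f,"sd",(320,220,440,290),6)
f=cam("scene");dump(f,"sc");save(f,"sc",(320,270,400,360),6)
E
```

```text
(no output)
```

View pics/kz2.png

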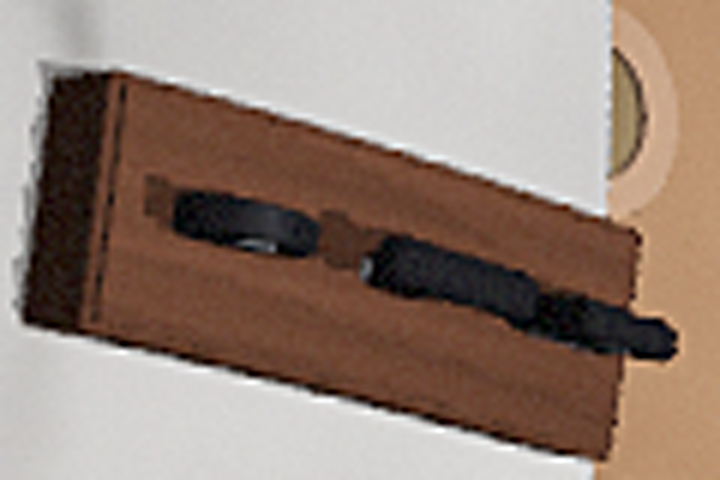

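View pics/sd.png

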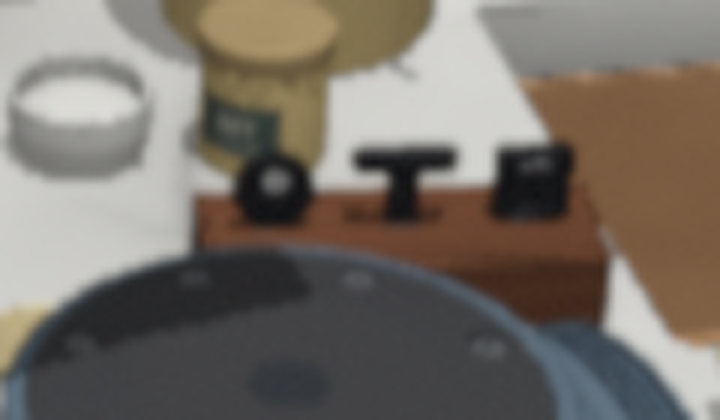

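View pics/sc.png

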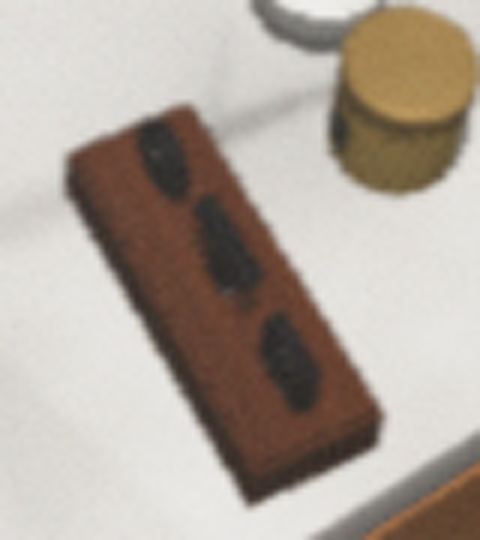

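```bash
python3 - <<'E'
from h import *
f=load("dk")
s=onplane(f,185+288/6,40+358/6,.164); l=onplane(f,330+254/8,70+292/8,.1165)
print(s,l,np.linalg.norm((s-l)[:2]),"yaw",np.degrees(np.arctan2(-(s-l)[0],(s-l)[1])))
# tick marks
for p in [(135,438),(190,225),(290,163),(408,157),(515,213),(577,317),(575,443)]:
    q=onplane(f,185+p[0]/6,40+p[1]/6,.115)-s; print(np.linalg.norm(q[:2]).round(4),np.degrees(np.arctan2(q[1],q[0])).round(1))
for p in [(185+70/6,40+76/6),(407,157.5),(412,58),(194.5,151)]: print(onplane(f,*p,.115))
for p in [(80,68),(758,146),(728,385),(58,312)]: 
    print(onplane(load("kb"),240+p[0]/5,70+p[1]/5,.036))
k=load("kb")
for p in [(180,192),(410,212),(640,246)]:print("key",onplane(k,240+p[0]/5,70+p[1]/5,.066))
E
```

```text
[0.5421562  0.21698216 0.164     ] [0.53721638 0.08824423 0.1165    ] 0.12883266148300848 yaw -2.1974235606167465
0.0411 102.2
0.0425 43.5
0.0426 14.1
0.0427 -15.7
0.0429 -46.3
0.0433 -76.7
0.0437 -107.5
[0.60403694 0.26972676 0.115     ]
[0.48252388 0.03648167 0.115     ]
[0.59514863 0.03213201 0.115     ]
[0.49147713 0.27386764 0.115     ]
[ 0.57088431 -0.11830903  0.036     ]
[ 0.55186214 -0.28654825  0.036     ]
[ 0.490836   -0.27980265  0.036     ]
[ 0.50910628 -0.11217743  0.036     ]
key [ 0.5365764  -0.14627638  0.066     ]
key [ 0.53131104 -0.19932994  0.066     ]
key [ 0.52422461 -0.25271148  0.066     ]
```

```bash
cat >> h.py <<'E'
S=np.array([.5422,.2170]); L=np.array([.5372,.0882]); DY=np.radians(-2.1)
E
python3 - <<'E'
from h import *
y0=np.radians(180+43)
z=.129
goto([*S,.26],[np.pi,0,y0]); print(get_state()["joints"])
move_linear([*S,z]); s=get_state();print(s["eef_pos"],s["ft_force"])
close(); s=get_state();print(s["width"]*93,s["ft_force"],s["ft_torque"])
for d in (30,60,91):
    goto([*S,z],[np.pi,0,y0-np.radians(d)]); s=get_state();print(d,s["tcp_rot"][2],s["ft_force"].round(1),s["ft_torque"].round(2),s["width"]*93)
sleep(.2)
open_gripper(); sleep(.3)
f=cam("wrist");dump(f,"s2");save(f,"s2")
print(get_state()["clock"])
E
```

```text
[ 3.00957546e-01  3.48415543e-01  1.46119839e+00  4.42274231e-05
  1.33192134e+00 -2.01994424e+00]
[0.54273184 0.21716006 0.12991092] [ 0.00954763 -0.50167601  0.53362379]
0.5053071069756558 [-0.13392517  0.39743391  0.45471467] [ 0.11103137 -0.12738332  0.01830623]
30 -2.9115538350269428 [-0.5 -0.7  0.1] [ 0.05 -0.1  -0.  ] 0.8339719610656342
60 2.849494506225326 [-0.1  0.2 -0.3] [ 0.05 -0.11  0.07] 0.37507140241580045
91 2.308693998786465 [ 0.4 -0.3  1. ] [ 0.04 -0.1  -0.04] 0.38564812738600474
13.125
```

View pics/s2.png

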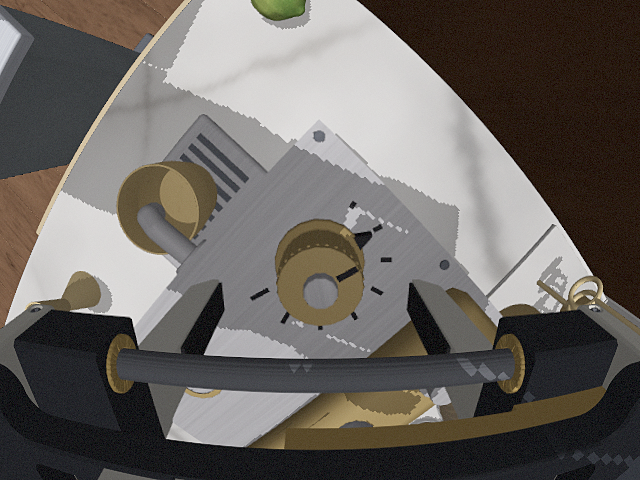

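```bash
python3 - <<'E'
from h import *
f=load("s2")
print(f["mount"])
s=get_state();print(s["eef_pos"],s["tcp_rot"])
print("spindle",proj(f,[*S,.164]),"tcp",proj(f,s["eef_pos"]), "lock",proj(f,[*L,.1165]))
M=T(s)
for y in (-.0465,.0465): print(proj(f,(M@[0,y,0,1])[:3]), proj(f,(M@[0,y,-.04,1])[:3]))
print(onplane(f,321,292,.164))
E
```

```text
[[ 2.17739096e-04 -9.58762044e-01 -2.84209950e-01  7.86079550e-02]
 [ 9.99999882e-01  8.56387255e-05  4.77224357e-04 -1.19342426e-03]
 [-4.33205222e-04 -2.84210020e-01  9.58761950e-01 -2.01532432e-01]
 [ 0.00000000e+00  0.00000000e+00  0.00000000e+00  1.00000000e+00]]
[0.54218876 0.21698352 0.1289928 ] [-3.14153944e+00  4.75506551e-06  2.30381746e+00]
spindle [317.41529398 295.69453274] tcp [317.01661248 270.00947541] lock [195.75582115 377.47202888]
[238.15371375 269.55990807] [222.74801047 298.85186011]
[395.69852781 269.525115  ] [411.82360366 298.73327683]
[0.54215888 0.21967202 0.164     ]
```

```bash
python3 - <<'E'
from h import *
print(get_state()["width"])
close(); s=get_state();print(s["width"],s["ft_force"],s["ft_torque"])
f=cam("wrist");dump(f,"s3");save(f,"s3",(150,150,500,400),2)
f=cam("side");save(f,"s3s",(180,180,320,280),5)
E
```

```text
1.001049836257963
0.008427235891874826 [ 0.21735774 -0.25351623 -0.34230725] [-0.01350292 -0.13456565  0.0184546 ]
```

View pics/s3.png

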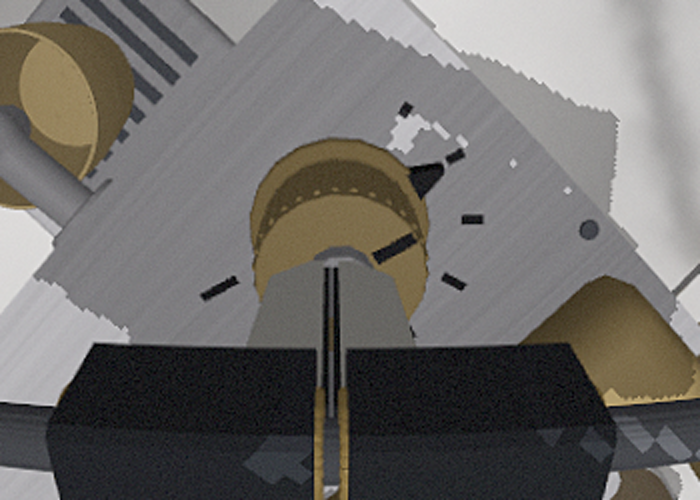

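View pics/s3s.png

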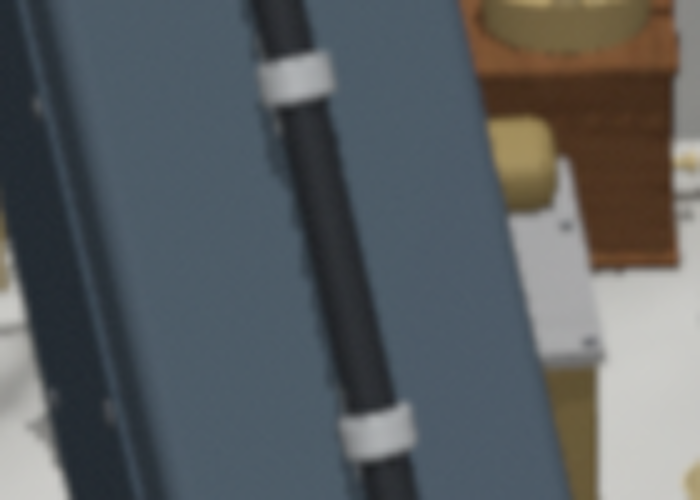

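```bash
python3 - <<'E'
from h import *
s=get_state(); p=s["eef_pos"].copy(); f0=s["ft_force"][2]
z=.129
for i in range(20):
    z-=.001
    move_linear([*S,z],rate=.03); s=get_state()
    df=s["ft_force"][2]-f0
    if abs(df)>2: print("contact",z,s["eef_pos"],s["ft_force"]); break
print(z,s["eef_pos"],s["ft_force"],s["clock"])
move_linear([*S,z+.003],rate=.05)
f=cam("wrist");dump(f,"s4");save(f,"s4",(150,150,500,400),2)
E
```

```text
contact 0.128 [0.54235276 0.21703074 0.1283241 ] [-0.91112181  1.05892448  3.70818312]
0.128 [0.54235276 0.21703074 0.1283241 ] [-0.91112181  1.05892448  3.70818312] 14.925
```

View pics/s4.png

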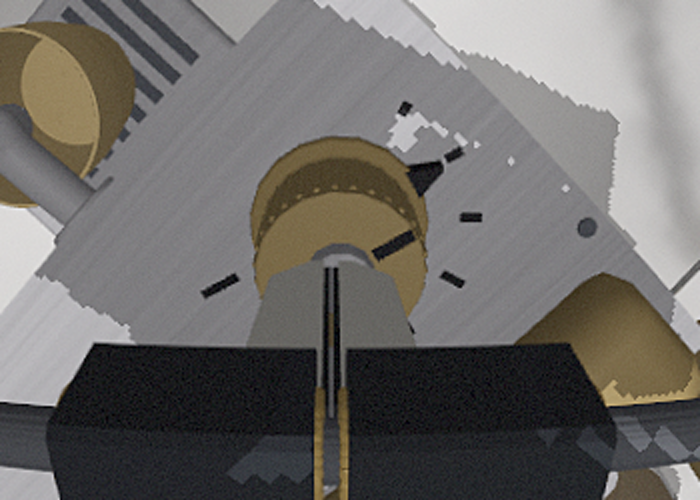

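```bash
python3 - <<'E'
from h import *
def F():
    a=[]
    for i in range(5): sleep(.02); a.append(get_state()["ft_force"])
    return np.mean(a,0)
for z in (.131,.129,.128,.127,.126,.125):
    move_linear([*S,z],rate=.03); sleep(.1); f=F(); print(z,get_state()["eef_pos"].round(4),f.round(2))
    if abs(f[2])>8: break
move_linear([*S,.133],rate=.05); print(get_state()["clock"])
E
```

```text
0.131 [0.5422 0.217  0.131 ] [ 0.04 -0.03  0.13]
0.129 [0.5422 0.217  0.129 ] [0.36 0.09 0.23]
0.128 [0.5423 0.2171 0.1283] [-0.71 -0.27  5.31]
0.127 [0.5424 0.217  0.1282] [-4.42 -1.57 14.67]
17.225
```

```bash
cat >> h.py <<'E'
D=.0355  # real fingertip is this much above the reported TCP
def F(n=5):
    a=[];b=[]
    for i in range(n):
        sleep(.02); s=get_state(); a.append(s["ft_force"]);b.append(s["ft_torque"])
    return np.mean(a,0).round(2),np.mean(b,0).round(3)
E
python3 - <<'E'
from h import *
y0=np.radians(180+43)
S=np.array([.5422,.2175])
z=.115+.017-D
move_linear([*S,.16],rate=.1); open_gripper()
goto([*S,.16],[np.pi,0,y0])
for zz in (.125,.11,z):
    move_linear([*S,zz],rate=.08); print(zz,F())
    if np.linalg.norm(F()[0])>6: raise SystemExit("contact")
close(); s=get_state();print(s["width"]*93,F())
w=s["width"]*93
if w>35:
  for d in (15,30,60,91):
    goto([*S,z],[np.pi,0,y0-np.radians(d)]); s=get_state();print(d,s["tcp_rot"][2],F(),s["width"]*93)
f=cam("wrist");dump(f,"s5");save(f,"s5",(150,150,500,400),2)
print(get_state()["clock"])
E
```

```text
0.125 (array([ 0.22, -0.  ,  0.14]), array([ 0.111, -0.104,  0.009]))
0.11 (array([-0.09, -0.13,  0.34]), array([ 0.093, -0.113,  0.002]))
0.0965 (array([0.02, 0.04, 0.11]), array([ 0.135, -0.111, -0.006]))
43.46447116336217 (array([-3.41,  3.98,  2.42]), array([0.705, 0.425, 0.007]))
15 -2.653469877140302 (array([-5.49,  6.22,  2.97]), array([ 1.105,  0.735, -0.003])) 43.91200354381621
30 -2.9152869674991937 (array([-6.1 ,  9.43,  2.74]), array([1.66 , 0.93 , 0.049])) 43.501575554895965
60 2.8446015865606915 (array([-5.77, 15.97,  0.95]), array([2.758, 0.893, 0.013])) 43.74173872958584
91 2.303444055292439 (array([-2.19, 21.75, -2.02]), array([3.668, 0.37 , 0.068])) 43.592268913942654
25.4417
```

View pics/s5.png

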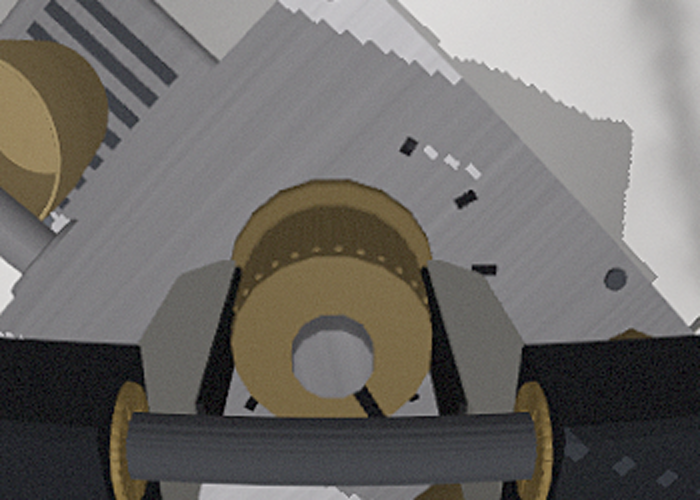

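```bash
python3 - <<'E'
from h import *
open_gripper(); 
move_linear([.5422,.2175,.18],rate=.15); 
f=cam("wrist");dump(f,"s6");save(f,"s6",(150,150,500,400),2)
print(get_state()["clock"])
E
```

```text
27.1333
```

View pics/s6.png

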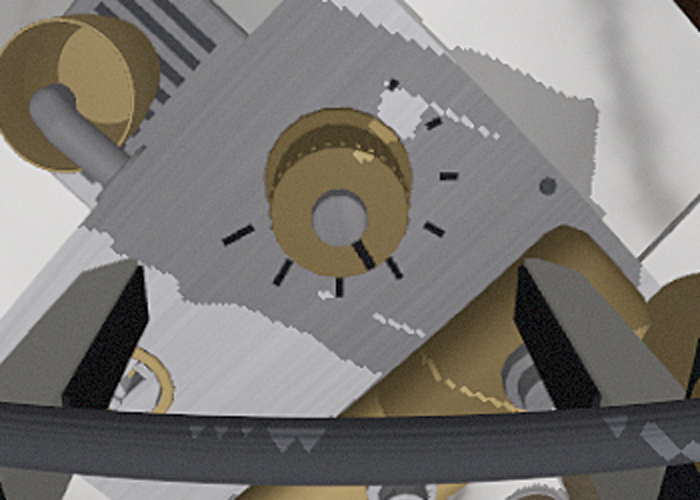

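```bash
python3 - <<'E'
from h import *
y=np.radians(90-6.4)
goto([.5245,-.253,.115],[np.pi,0,y]); sleep(.15)
f=cam("wrist");dump(f,"k1");save(f,"k1",(170,130,470,350),2.6)
print(get_state()["clock"],get_state()["eef_pos"])
print([proj(f,[.5245,-.253,z]) for z in (.036,.072)])
E
```

```text
29.0667 [ 0.52483843 -0.25237268  0.11510893]
[array([315.0238644 , 233.46621042]), array([315.01552406, 247.52829027])]
```

View pics/k1.png

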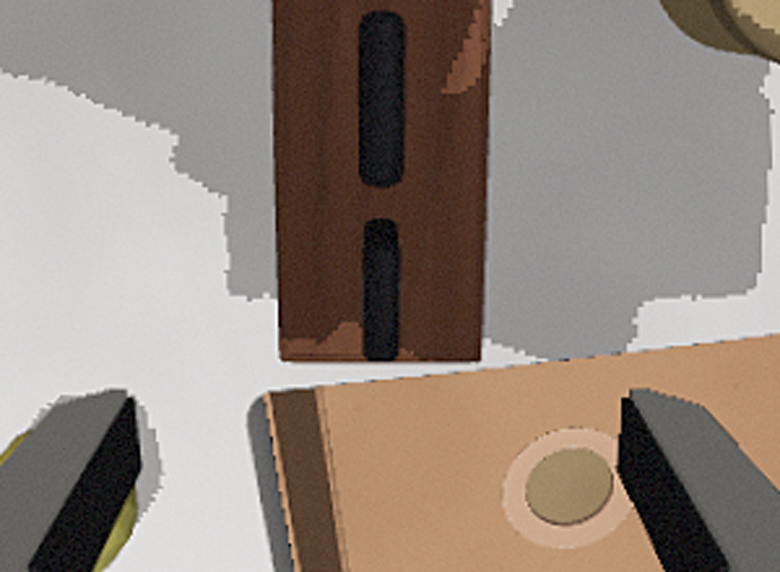

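```bash
python3 - <<'E'
from h import *
f=load("k1")
c=np.array([.5245,-.253]);a=np.radians(-6.4);ex=np.array([np.cos(a),np.sin(a)]);ey=np.array([-np.sin(a),np.cos(a)])
for n,dx,dy,z in [("far top",0,-.017,.072),("near top",0,.017,.072),("near bot",0,.017,.036),("L",-.005,0,.072),("R",.005,0,.072),("blk end L",-.032,-.031,.036),("blk end R",.032,-.031,.036),("tee near",0,.055+.023,.073),("tee far",0,.055-.023,.073)]:
    q=proj(f,[*(c+ex*dx+ey*dy),z]); print(n,q.round(1),((q-[170,130])*2.6).round(0))
def P(u,v): return 170+u/2.6,130+v/2.6
far=onplane(f,*P(380,360),.072); print("far",far[:2], "centre",far[:2]+ey*.017)
b=onplane(f,*P(381,360),.036);print("blk end",b[:2],b[:2]+ey*.031)
for u in ((278,240),(484,240),(362,340),(398,340)): print(onplane(f,*P(*u),.036 if u[0] in(278,484) else .072)[:2])
E
```

```text
far top [315.  270.4] [377. 365.]
near top [315.1 223.7] [377. 244.]
near bot [315.1 212.3] [377. 214.]
L [307.8 247.5] [358. 306.]
R [322.2 247.5] [396. 306.]
blk end L [275.6 270.2] [275. 364.]
blk end R [354.3 270.3] [479. 365.]
tee near [315.2 132.9] [377.   8.]
tee far [315.1 202.2] [377. 188.]
far [ 0.52359021 -0.26849881] centre [ 0.52548518 -0.25160475]
blk end [ 0.52248367 -0.2823258 ] [ 0.52593921 -0.251519  ]
[ 0.49593745 -0.24071939]
[ 0.55742603 -0.24751888]
[ 0.51940519 -0.26223162]
[ 0.52903442 -0.26329885]
```

```bash
python3 - <<'E'
from h import *
y=np.radians(90-6.4); K=[.5254,-.2518]
o=[np.pi,0,y]
move_linear([*K,.0125],ori=o,rate=.1); print(F(3),get_state()["eef_pos"])
close(); s=get_state(); print("w",s["width"]*93,F(3))
move_linear([*K,.075],rate=.1); print("w",get_state()["width"]*93,F(3))
f=cam("wrist");dump(f,"k2");save(f,"k2",(170,130,470,350),2.6)
print(get_state()["clock"])
E
```

```text
(array([0.28, 0.58, 0.24]), array([-0.035, -0.099, -0.014])) [ 0.52581185 -0.25203878  0.01317387]
w 9.64736037537856 (array([ 0.24, -0.32,  0.  ]), array([-0.06 , -0.11 ,  0.001]))
w 9.780588836155559 (array([-0.57,  0.21, -0.48]), array([-0.026, -0.074, -0.015]))
32.4667
```

View pics/k2.png

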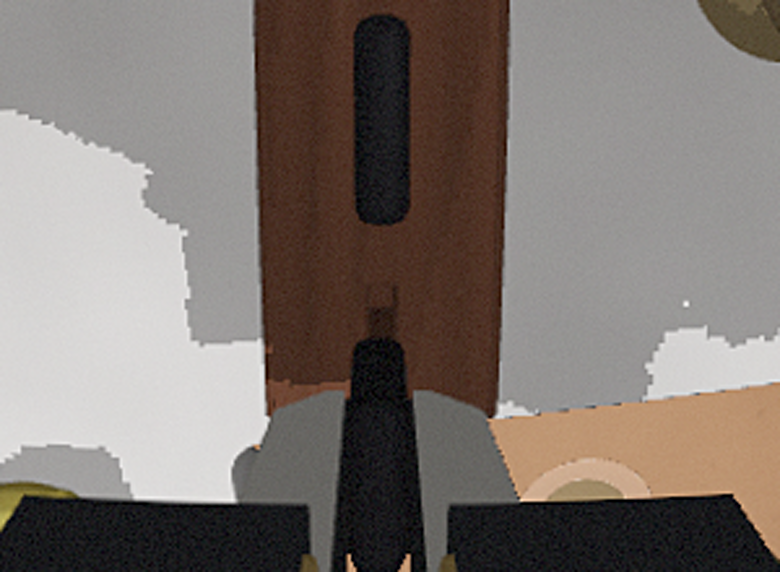

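```bash
python3 - <<'E'
from h import *
f=load("k2"); s=get_state(); M=T(s)
for n,z in (("bot",-.0235),("top",-.0595)):
    for x in (.013,.015,.017,.019,.021):
        q=proj(f,(M@[x,0,z,1])[:3]); print(n,x,((q-[170,130])*2.6).round(0))
for y in (-.005,.005): print(((proj(f,(M@[.017,y,-.0235,1])[:3])-[170,130])*2.6).round(0))
E
```

```text
bot 0.013 [379. 343.]
bot 0.015 [379. 333.]
bot 0.017 [379. 324.]
bot 0.019 [379. 314.]
bot 0.021 [379. 304.]
top 0.013 [379. 419.]
top 0.015 [379. 408.]
top 0.017 [379. 397.]
top 0.019 [379. 385.]
top 0.021 [379. 373.]
[353. 324.]
[404. 324.]
```

```bash
python3 - <<'E'
from h import *
f=load("k2"); im=f["image"][225:350,270:370,::-1].astype(float)
im=np.clip(im*5,0,255).astype(np.uint8); cv2.imwrite("pics/k2e.png",cv2.resize(im,None,fx=4.8,fy=4.8,interpolation=cv2.INTER_CUBIC))
E
```

```text
(no output)
```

View pics/k2e.png

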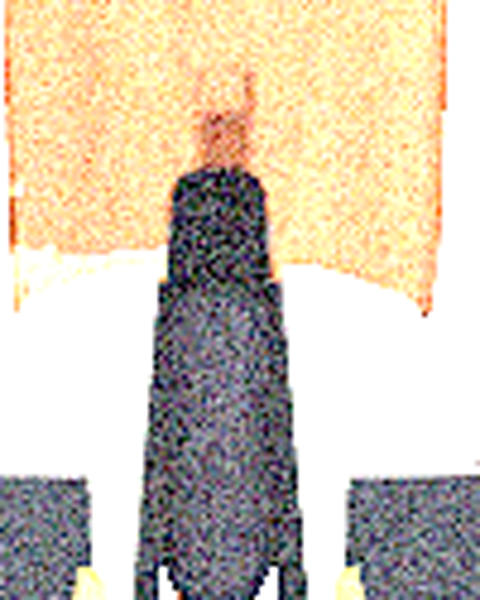

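```bash
python3 - <<'E'
from h import *
f=load("k2"); s=get_state(); M=T(s)
im=f["image"][330:370,270:370,::-1].astype(float)
im=np.clip(im*5,0,255).astype(np.uint8); cv2.imwrite("pics/k2f.png",cv2.resize(im,None,fx=6,fy=6,interpolation=cv2.INTER_CUBIC))
for z in (-.0595,-.057):
  for x in (-.015,-.017,-.019,-.021,.015,.017):
    print(z,x,proj(f,(M@[x,0,z,1])[:3]).round(1))
E
```

```text
-0.0595 -0.015 [315.7 347.2]
-0.0595 -0.017 [315.7 350.8]
-0.0595 -0.019 [315.7 354.4]
-0.0595 -0.021 [315.7 358. ]
-0.0595 0.015 [315.8 286.9]
-0.0595 0.017 [315.8 282.5]
-0.057 -0.015 [315.7 344.2]
-0.057 -0.017 [315.7 347.8]
-0.057 -0.019 [315.7 351.4]
-0.057 -0.021 [315.7 354.9]
-0.057 0.015 [315.8 284.5]
-0.057 0.017 [315.8 280.2]
```

View pics/k2f.png

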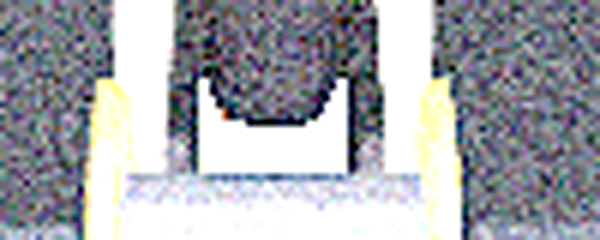

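```bash
python3 - <<'E'
from h import *
y=np.pi/2+DY
move_linear([.525,-.25,.17],rate=.25)
goto([.5375,.0885,.150],[np.pi,0,y]); sleep(.2)
f=cam("wrist");dump(f,"l1");save(f,"l1",(170,80,470,320),2.6)
s=get_state();print(s["clock"],s["eef_pos"],s["joints"])
print(proj(f,[.5375,.0885,.1165]))
E
```

```text
34.5333 [0.53769057 0.08777427 0.15000232] [ 7.64089334e-02  3.77844244e-01  1.69970590e+00 -9.56635618e-05
  1.06397088e+00  1.14209315e-01]
[315.28858064 249.72995217]
```

View pics/l1.png

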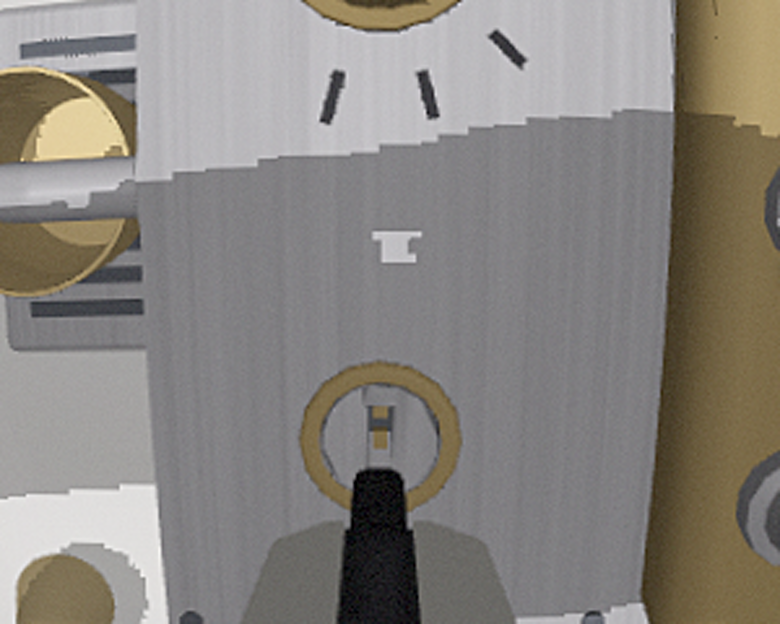

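```bash
python3 - <<'E'
from h import *
f=load("l1")
P=lambda u,v:(170+u/2.6,80+v/2.6)
for z in (.115,.117): print(z,onplane(f,*P(381,438),z), [np.linalg.norm(onplane(f,*P(a,438),z)-onplane(f,*P(b,438),z)) for a,b in [(301,461)]])
print(onplane(f,*P(381,385),.1165),"slot +y mouth end")
s=get_state();print(s["eef_pos"],s["tcp_rot"])
M=T(s)
for x in (.007,0,.017):print(((proj(f,(M@[x,0,.0065 if x<.01 else -.0235,1])[:3])-[170,80])*2.6).round(0))
a=onplane(f,*P(150,350),.115);b=onplane(f,*P(170,600),.115);print(np.degrees(np.arctan2(-(a-b)[0],(a-b)[1])))
# deck left edge line
E
```

```text
0.115 [0.5383511  0.08886877 0.115     ] [np.float64(0.04126183212713752)]
0.117 [0.53836786 0.08951765 0.117     ] [np.float64(0.04091289447729505)]
[0.53887861 0.10335774 0.1165    ] slot +y mouth end
[0.53769057 0.08777427 0.15000232] [3.14151196e+00 7.49332746e-05 1.53304237e+00]
[379. 452.]
[379. 481.]
[379. 453.]
-2.0019043751480727
```

```bash
cat >> h.py <<'E'
LK=np.array([.5383,.0895]); YL=np.pi/2+DY
EY=np.array([-np.sin(DY),np.cos(DY)]); EX=np.array([np.cos(DY),np.sin(DY)])
def at(z,dy=0,dx=0,rate=.04,ori=None):
    p=LK+EY*dy+EX*dx; move_linear([*p,z],ori=ori,rate=rate); sleep(.04)
    f=[];t=[]
    for i in range(3): s=get_state(); f.append(s["ft_force"]); t.append(s["ft_torque"]); sleep(.015)
    return np.mean(f,0),s
def down(z0,z1,dy,lim,dx=0,st=.001):
    z=z0
    while z>z1+1e-6:
        z-=st; f,s=at(z,dy,dx)
        print("%.4f"%z,"act",s["eef_pos"].round(4),"F",f.round(1),"%.1f"%s["clock"])
        if np.linalg.norm(f)>lim: print("STOP"); return z
    return z
E
python3 - <<'E'
from h import *
f,s=at(.126,ori=[np.pi,0,YL],rate=.08); print(f.round(2),s["eef_pos"])
down(.126,.114,0,10,st=.002)
E
```

```text
[ 0.2   0.12 -1.  ] [0.53850228 0.08951978 0.1262336 ]
0.1240 act [0.5384 0.0895 0.1241] F [ 0.3  0.1 -0.8] 35.4
0.1220 act [0.5383 0.0895 0.122 ] F [-0.2 -0.3 -0.7] 35.7
0.1200 act [0.5383 0.0895 0.12  ] F [-0.5  0.6 -0.4] 36.1
0.1180 act [0.5383 0.0895 0.118 ] F [ 0.5 -0.2 -0.8] 36.4
0.1160 act [0.5383 0.0895 0.116 ] F [-0.3 -0.3 -0.3] 36.8
0.1140 act [0.5383 0.0895 0.114 ] F [ 0.2 -0.4 -0.6] 37.1
```

```bash
python3 - <<'E'
from h import *
for d in (-.001,-.0018,-.0024):
    f,s=at(.114,d); print(d,s["eef_pos"].round(4),f.round(1))
    if np.linalg.norm(f)>10: break
down(.114,.106,d,22)
E
```

```text
-0.001 [0.5383 0.0885 0.114 ] [-0.2  0.3 -0.1]
-0.0018 [0.5383 0.088  0.114 ] [ 0.1  3.9 -0.4]
-0.0024 [0.5383 0.0877 0.114 ] [ 0.2  6.4 -0.1]
0.1130 act [0.5385 0.0878 0.1132] F [1.3 7.  0.3] 38.5
0.1120 act [0.5387 0.0878 0.1123] F [0.3 7.2 1. ] 38.8
0.1110 act [0.5388 0.0879 0.1114] F [1.2 8.1 1.2] 39.2
0.1100 act [0.5388 0.0879 0.1105] F [0.9 8.5 1.7] 39.5
0.1090 act [0.5388 0.088  0.1096] F [0.7 8.3 2.8] 39.8
0.1080 act [0.5389 0.088  0.1088] F [-0.5  7.6  5.1] 40.2
0.1070 act [0.539  0.088  0.1081] F [-1.4  7.8  9.1] 40.5
0.1060 act [0.539  0.088  0.1072] F [-1.7  8.   9.8] 40.9
```

```bash
python3 - <<'E'
from h import *
z=down(.106,.104,-.0018,25)
for d in (-.0005,.0010,.0018,.0024):
    f,s=at(z,d); print(d,s["eef_pos"].round(4),f.round(1))
    if f[1]<-8: break
down(z,.099,d,28)
E
```

```text
0.1050 act [0.539  0.0882 0.1061] F [-1.   5.4  8.2] 41.2
0.1040 act [0.5389 0.0882 0.1047] F [-0.3  5.9  4.1] 41.5
-0.0005 [0.5381 0.0886 0.1038] [ 0.1 -1.   0.4]
0.001 [0.5382 0.0903 0.1039] [-0.1 -3.5 -0.7]
0.0018 [0.5383 0.0913 0.1039] [-0.4 -2.6 -1.5]
0.0024 [0.5383 0.0919 0.104 ] [ 0.1 -2.7 -1.3]
0.1030 act [0.5385 0.0919 0.103 ] F [ 0.7 -2.8 -0.5] 43.3
0.1020 act [0.5385 0.0919 0.102 ] F [ 0.8 -3.4  0.2] 43.6
0.1010 act [0.5384 0.0919 0.101 ] F [ 0.8 -2.9  0.2] 43.9
0.1000 act [0.5385 0.0919 0.1001] F [ 1.  -3.   2.4] 44.3
0.0990 act [0.5386 0.0919 0.0993] F [-0.2 -2.6  4.9] 44.6
```

```bash
python3 - <<'E'
from h import *
z=down(.099,.096,.0022,28)
f,s=at(z,.0008); print(s["eef_pos"].round(4),f.round(1))
z=down(z,.090,.0003,25)
f=cam("wrist");dump(f,"l2");save(f,"l2",(170,80,470,320),2.6)
E
```

```text
0.0980 act [0.5387 0.0918 0.0982] F [ 1.5 -2.2  4.5] 45.0
0.0970 act [0.5387 0.0918 0.0972] F [ 1.3 -1.7  5.8] 45.3
0.0960 act [0.5381 0.0918 0.0956] F [ 1.6 -0.5 -1.1] 45.6
[0.538  0.0905 0.0958] [ 0.7  3.  -2.5]
0.0950 act [0.5382 0.0898 0.095 ] F [-0.3  3.3 -1.1] 46.3
0.0940 act [0.5384 0.0898 0.094 ] F [ 0.3  3.5 -0.2] 46.7
0.0930 act [0.5384 0.0898 0.093 ] F [1.1 2.6 0.5] 47.0
0.0920 act [0.5385 0.0898 0.0928] F [-3.   2.8  9.7] 47.4
0.0910 act [0.5386 0.0898 0.0927] F [-6.3  2.3 20.1] 47.7
0.0900 act [0.5387 0.0899 0.0926] F [-10.2   1.6  30.4] 48.0
STOP
```

View pics/l2.png

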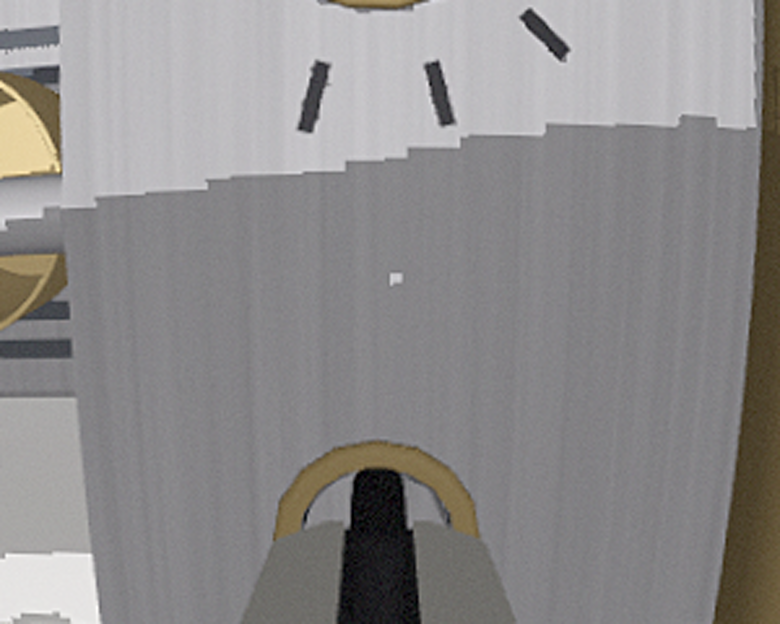

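```bash
python3 - <<'E'
from h import *
f,s=at(.0918,.0002); print(s["eef_pos"].round(4),f.round(1)); sleep(.2)
p=[*(LK+EY*.0002),.0918]
for d in (.1,.3,.6,.9,1.2,1.45,1.6):
    goto(p,[np.pi,0,YL-d]); f,t=F(2); s=get_state(); print(d,(YL-s["tcp_rot"][2]).round(3),f,t,s["eef_pos"].round(4),round(s["width"]*93,2),round(s["clock"],1))
    if np.linalg.norm(f)>40: break
f=cam("wrist");dump(f,"l3");save(f,"l3",(170,80,470,320),2.6)
E
```

```text
[0.5385 0.0897 0.0928] [-4.3  3.  14.1]
0.1 0.1 [-3.97  2.46 13.66] [0.541 0.728 0.042] [0.5386 0.0898 0.0928] 9.9 48.9
0.3 0.3 [-2.55  2.84 12.74] [0.402 0.464 0.015] [0.5388 0.0897 0.0928] 9.89 49.3
0.6 0.6 [-2.62  0.74 13.19] [0.245 0.494 0.059] [0.5388 0.0896 0.0928] 10.09 49.7
0.9 0.9 [-2.7   0.88 13.95] [0.147 0.54  0.068] [0.5388 0.0894 0.0928] 9.78 50.1
1.2 1.2 [-2.58  0.95 12.4 ] [0.33  0.538 0.115] [0.5388 0.0896 0.0928] 9.82 50.5
1.45 1.45 [-2.73  2.25 13.23] [0.414 0.552 0.088] [0.5388 0.0896 0.0928] 9.87 50.9
1.6 1.6 [-2.78  1.75 13.42] [0.336 0.565 0.088] [0.5388 0.0895 0.0928] 9.91 51.2
```

View pics/l3.png

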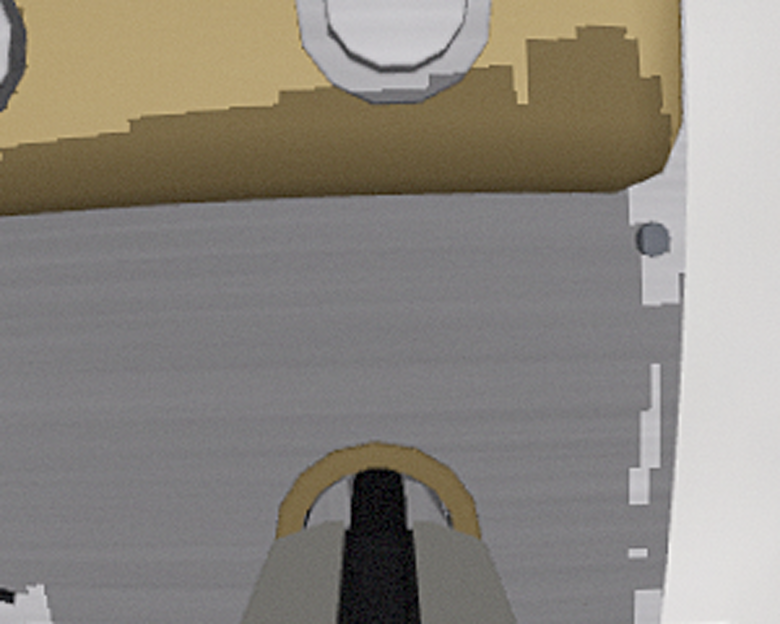

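```bash
python3 - <<'E'
from h import *
p=[*(LK+EY*.0002),.0918]
for d in (1.65,1.69,1.73):
    goto(p,[np.pi,0,YL-d]); sleep(.1); f,t=F(6); s=get_state(); print(d,(YL-s["tcp_rot"][2]).round(3),f,t,s["eef_pos"].round(4),round(s["width"]*93,2),round(s["clock"],1))
    if t[2]>.3: break
f=cam("wrist");dump(f,"l4");im=f["image"][240:330,260:380,::-1].astype(float)
cv2.imwrite("pics/l4.png",cv2.resize(np.clip(im*2,0,255).astype(np.uint8),None,fx=6,fy=6,interpolation=cv2.INTER_CUBIC))
E
```

```text
1.65 1.65 [-2.57  1.43 13.38] [0.308 0.578 0.118] [0.5388 0.0895 0.0928] 9.98 51.7
1.69 1.69 [-2.71  1.18 13.14] [0.307 0.583 0.116] [0.5388 0.0895 0.0928] 9.86 52.2
1.73 1.73 [-3.16  1.25 12.93] [0.316 0.567 0.21 ] [0.5388 0.0895 0.0928] 9.58 52.6
```

View pics/l4.png

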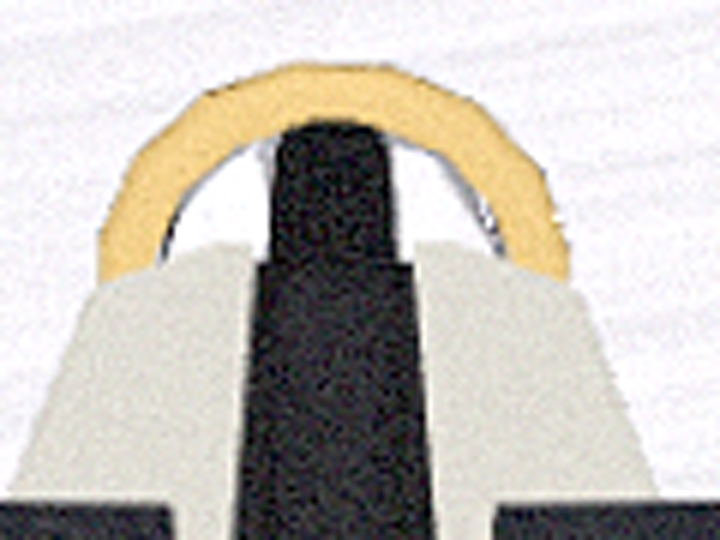

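```bash
python3 - <<'E'
from h import *
f=cam("scene");save(f,"z1",(200,150,400,300),4)
print(F(4),get_state()["clock"])
E
```

```text
(array([-2.55,  1.16, 13.17]), array([0.339, 0.558, 0.191])) 52.8
```

View pics/z1.png

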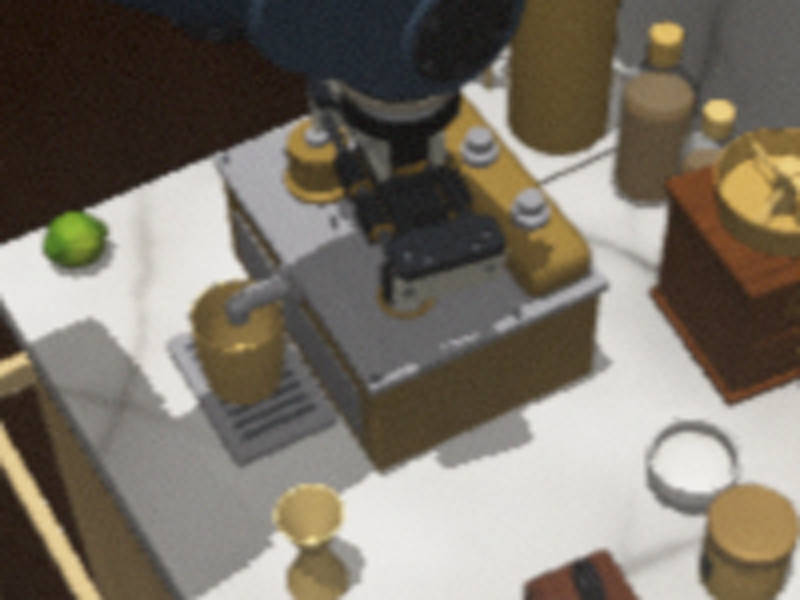

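The scene view shows the gripper over the lock at (405,290). The sleeve at (320,160) hasn't been touched since I released it, and the bystanders visible in this crop are where they were. I'm handing in.

```bash
python3 - <<'E'
from station import *
print(hand_in()); s=get_state(); print(s["clock"],s["width"]*93,s["ft_force"],s["ft_torque"])
E
```

```text
the job is handed in; nothing more can be done
None
the job is handed in; nothing more can be done
```

I set the sleeve to the fifth line, and the supervisor's key is fully home and held turned at the lock's stop. I handed in at about 53 s on the clock; no verdict is reported.

- **Sleeve:** My first grasp closed above the sleeve and turned nothing. Touching the spindle showed that the real fingertips sit about 35.5 mm above the reported TCP. With that corrected, I turned the sleeve a quarter turn from the second line and let go. A wrist picture after release shows the pointer at the fifth line. That is my last clear look at it, but nothing touched it afterwards.
- **Key:** The key with the rectangular bow was in the -y slot of the block. I eased it past both sticky pins by shifting it about 1.5 to 2.4 mm away from each. The wrist force stayed around 13 N or below there and peaked at about 32 N when the key seated. The TCP height at seating was 92.8 mm, against 93 mm expected.
- **Lock:** I turned the wrist 1.73 rad clockwise, which includes the key's play of about 0.1 rad. The torque then rose from 0.12 to about 0.2 N m, which I read as the stop. The key still lined up with the fingers and had not slipped. I have no direct reading of the lock angle or the pinch force.
- **Rest of the bar:** The last scene view shows the tumbler, jigger, salt cellar, tin and lime where they were. The lemon and the two other keys were not fully checked in that view; I last saw the key in the middle slot (the T-shaped one) in place after the lift.

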